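Snap the cup head onto the vortex mixer and hold it down

TASK

Pull the drawer of the small accessory box all the way out to its stop and leave it open, take out the round cup head (not the square block with four holes, which stays in the drawer) and press it squarely onto the steel stud of the vortex mixer until it clicks home. Keep pressing after the click so that the head holds the mixer's spring-loaded touch ring clearly down: the job finishes while you are still holding the head and pressing, without letting go. Leave the vials, the forceps and the syringe on the worktop where they are.

Things in the scene. Friction and masses are not known exactly. Their poses are not given: they have to be found in the camera images.
- drawer_box: White plastic accessory box standing fixed on the worktop, 170 (x) x 256 (y) x 78 mm tall, one grey drawer in its front. Origin: centre of its underside; x points to the back (the drawer pulls out along -x), y along its width, z up.
- drawer_handle (a point): Middle of the steel bow handle on the drawer front: a level round bar of 10 mm diameter along the box's y, 90 mm long, its centre line 50 mm above the worktop and 38 mm in front of the drawer front (33 mm clear gap behind the bar). The point moves with the drawer; axes as the box's.
- drawer (a joint): How far the drawer is pulled out, in m: 0 shut, 0.12 at its stop. Slides with 1.5 N of friction and some damping and stays where it is left.
- drawer_floor (a point): Point on the drawer's inner floor, mid-width, 63 mm behind the outer face of the drawer front, 13 mm above the worktop; moves with the drawer. The inside of the drawer is 232 mm wide and about 150 mm long; side walls reach 45 mm and the front 73 mm above the worktop. Axes as the box's.
- cup_head: The cup head: a round black rubber piece, 40 mm in diameter, 38 mm tall, about 50 g, with a shallow dish in its top and a socket in its underside (round snap lip 19 mm inner diameter, lying 3 mm above the underside; 29 mm wide and 26 mm deep above it). Stands upright on the drawer floor, left or right, as much as 60 mm from mid-width. Origin: centre of its underside; z up, any yaw.
- cup_head_rim (a point): Centre of the cup head's upper rim, 38 mm above its underside.
- block_head: The other head: a square black rubber block 46 x 46 x 26 mm with four 12 mm holes in its top, upright on the drawer floor on the other side. Stays in the drawer. Origin: centre of its underside.
- mixer: The vortex mixer, fixed on the worktop: white housing 150 (x) x 116 (y) mm, 64 mm tall, with a round grey neck (56 mm wide at its foot) up to 74 mm, the touch ring above it and the upright steel stud in the middle. Origin: centre of its underside; z up.
- stud_tip (a point): Top of the steel stud, 103 mm above the worktop. The stud is 16 mm in diameter; its conical tip (6 mm wide at the top, 5 mm tall) guides the socket. Four spring-loaded balls stick out 3.5 mm from its sides, centred 9 mm below the tip: they resist the head's lip with roughly 4 to 20 N (more the farther off centre), then give way (the click).
- stud_seat (a point): On the stud's axis, 85 mm above the worktop (18 mm below the stud tip), at the free upper face of the touch ring; fixed. The balls resist when the head's underside is about 13 mm above this point; from there on the force falls to about zero, and rises again as the underside meets the touch ring here.
- touch_ring (a joint): How far the black touch ring (39 mm across, round the stud's foot) is pressed down, in m: 0 free, 0.006 at its lower stop. A spring of 2 N/mm with 2 N preload lifts it; it meets the underside of the cup head just after the click.
- vial_8: Bystander: small glass vial, 21 mm wide, 38 mm tall, between the drawer box and the mixer, towards the back. Origin: underside.
- vial_9: Bystander: a second vial like it, to its left.
- forceps: Bystander: steel forceps, 124 mm long, lying to the left of the mixer.
- syringe_9: Bystander: capped syringe, 135 mm long, lying to the left of the mixer, behind the forceps.

How it is judged:
By the outcome, as a careful person would: the job done as asked, in the order asked, and still so for the second after the job is handed in, while the arm keeps its last pose, push and grip.
It also fails if it takes over 72 s, if anything falls off the work surface, if the arm or the gripper's body presses on something with over 40 N, if the wrist force passes 120 N, or if a joint passes its speed limit or range.

ROBOT

A 6-joint arm with a two-finger parallel gripper is mounted at the origin on a cart in front of the work surface, level with it; the furniture and walls round the work are solid. World frame = base frame: x ahead of the robot, y to its left, z up, the work surface at z = 0. Lengths are in mm, angles in rad, forces in N, time in s.
With the tool pointing down it reaches from about 275 to 750 mm from the base axis. Payload 10.2 kg.
Tool frame: the origin (TCP) lies between the finger pads; the fingertips stand 19 mm ahead of it and the grasp point (between the pads) is the TCP; z points along the fingers, y is the line along which they close (so a half turn about z gives the same grasp; the last joint's range is limited). The gripper opens to 85 mm and grips with 20 to 120 N. Pads are 22 mm wide; open, the fingers measure 114 mm over their backs; the gripper's body (76 mm by 85 mm) begins 54 mm behind the grasp point. The pads swing forward as they close: fully open they stand 13 mm farther back than shut.
Start: joints at [1.079, 0.313, 1.498, -0, 1.331, -0.223], TCP at [139.439, 506.15, 214.694] pointing down, gripper open.
Joint ranges: [-2.94, 2.94], [-0.97, 2.17], [0.19, 2.56], [-1.23, 4.37], [0.02, 3.11], [-2.88, 2.88]. Speed limits (rad/s): [2.39, 2.39, 3.01, 3.14, 3.14, 3.14].

INTERFACE

Orientations are given as a unit quaternion [w, x, y, z].
In Python, from rig import sense, capture, finish_job gives the robot as it stands. The module is installed in compiled form; this text tells all that it offers.
- The arm moves only by the tool move_arm, never from a script. Its argument "moves" is a list of rows, each an object with "turn": the turn, a rotation vector about the tool's x, y, z in rad, a list of three; "translation": the shift along the tool's x, y, z in mm, a list of three; "hand": the opening, from 0 (shut) to 1 (fully open). In form: [{"turn": [wx, wy, wz], "translation": [x, y, z], "hand": hand}, ...]. A call has 1 to 10 rows; each row shifts and turns the commanded pose from where the row before left it, along the tool's axes as they then stand; what a row does not reach is not made up. A row lasts 1/12 s, in which the tool goes at most 41.7 mm and 7.16 degrees, less where a joint would pass 70% of its speed; a pose out of reach is approached as far as the arm can. A call with a gripper value outside its range is refused whole. The fingers move at their own pace and stop on an object; "grip_force" is the grip in N (left out, the last holds). Time passes only in rows, so rows that do not move let the fingers close. It gives the time, the measured TCP pose, the force, the opening and the grip force at its end, in the units of the state.
- sense(): the state, without advancing time (a new reading comes with each control period).
- capture(name): name is "scene" or "top"; returns a dict with "image" (480x640x3 uint8, blue, green, red), "z_map" (480x640 float32, mm along the optical axis (not along the pixel's ray), 0 where there is no reading), "vertical_fov" (degrees; the focal length in pixels is half the picture's height over the tangent of half this angle, whatever the lens; pixels are square), "cx", "cy" (the principal point, pixels), "R" (3x3) and "t" (3): a world point X has camera coordinates R X + t. Camera axes: x right, y down, z forward; pixel columns grow to the right and rows downward; lengths in mm; the calibration is good to about 2 mm. A picture is of the moment at which its call begins.
- finish_job(): hands the job in; it is judged then, once.
The state is a dict: "time_s": time; "joints": joint angles; "dq": joint speeds; "tau": joint torques, N m; "eef_pos": TCP position; "ee_rot": TCP orientation; "force": force on the tool from outside, world axes, zero at the start; "wrist_torque": the same for the moment, N m; "grip_width": opening from 0.0 (shut) to 1.0 (fully open); "grip_force": force on a finger pad.
Only numpy, scipy, OpenCV 4.12 (cv2) and the standard library are available. Lean on these libraries where they do the work, as an engineer would, in place of code of your own. Each camera call takes 0.05 s, during which the arm holds its last target. There are 200 camera calls.

## Working session

There is one attempt and no reset: what is moved stays moved. The work goes in short steps, Python scripts to look and compute and a tool call to move; the robot and the scene stay as the last step left them, time stands still between calls to the robot, and variables do not carry over. Pictures are saved under pics/ and viewed, at most 10 in all, crops included, and the job is handed in when it is done.

Besides the shell and the picture viewer there is one more tool, called after ">>>" by a JSON object that holds its "fn" and its "kwargs". move_arm: Moves the arm, as the interface text tells. Its arguments: {"type":"object","properties":{"moves":{"type":"array","items":{"type":"object","properties":{"turn":{"type":"array","items":{"type":"number"}},"translation":{"type":"array","items":{"type":"number"}},"hand":{"type":"number"}}}},"grip_force":{"type":"number"}},"required":["moves"]}

```bash
mkdir -p pics
cat > h.py <<'E'
import numpy as np, cv2
from rig import sense, capture, finish_job
def cloud(c):
    f=240/np.tan(np.radians(c["vertical_fov"])/2)
    z=c["z_map"]; v,u=np.mgrid[:480,:640]
    P=np.stack([(u-c["cx"])/f*z,(v-c["cy"])/f*z,z],-1)
    W=(P-c["t"])@np.array(c["R"]); W[z==0]=np.nan
    return W
def pix(c,X):
    f=240/np.tan(np.radians(c["vertical_fov"])/2)
    p=np.array(c["R"])@np.array(X)+c["t"]; return f*p[:2]/p[2]+[c["cx"],c["cy"]]
E
python3 - <<'E'
from h import *
s=sense(); print(s)
for n in("scene","top"):
    c=capture(n); cv2.imwrite(f"pics/{n}0.png",c["image"]); W=cloud(c); np.save(f"{n}0.npy",W)
    print(n,c["vertical_fov"],c["cx"],c["cy"],-np.array(c["R"]).T@c["t"])
E
```

```text
{'time_s': 0.0, 'joints': array([ 1.07858944e+00,  3.13495992e-01,  1.49841748e+00, -1.19006122e-05,
        1.33100002e+00, -2.23366344e-01]), 'dq': array([ 1.06111108e-03, -5.81774879e-04, -1.80275070e-03, -2.48191132e-04,
        6.73027393e-04, -4.30136620e-05]), 'tau': array([-1.54566747e-03, -4.12267363e+01, -2.59740329e+01, -3.03154884e-04,
        4.20709810e-03,  3.06247819e-05]), 'eef_pos': array([139.31405059, 505.89804966, 214.11893541]), 'ee_rot': array([-2.25866613e-04,  1.34014401e-01,  9.90979164e-01, -6.20620758e-04]), 'force': array([ 0.30067385, -0.62469516,  0.83220741]), 'wrist_torque': array([-0.04706217, -0.00655121,  0.03370265]), 'grip_force': 0.0, 'grip_width': 1.0010686250721443}
scene 49.24754468699234 320.37431646112327 235.95143763873799 [148.4447107  929.02902273 817.49749357]
top 55.52621114710051 322.18237254256366 241.68163437060505 [ 416.01305951  130.55444974 1021.61526377]
```

View pics/scene0.png

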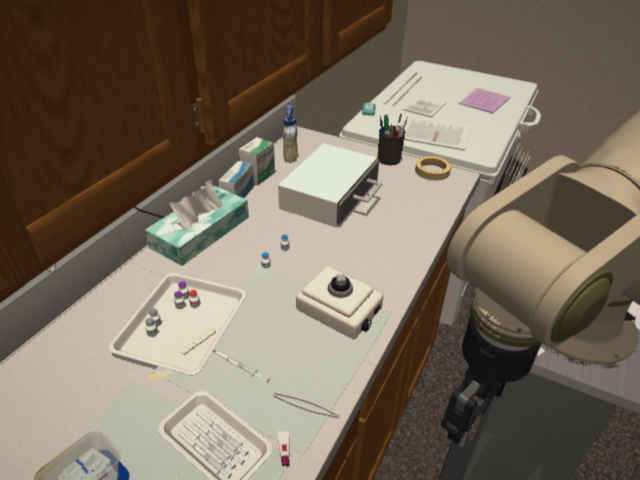

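View pics/top0.png

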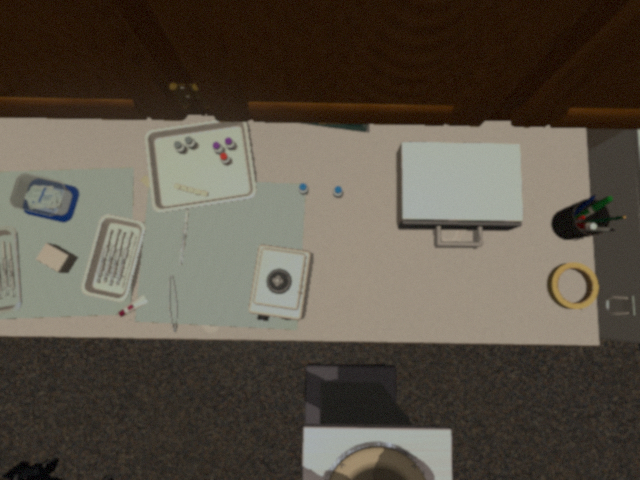

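The pictures show the shut drawer box (top view 400–520, 142–228) with its handle near (459,243), and the mixer with its stud near (279,281). The vials are at (303,188) and (338,191), and the forceps and syringe lie left of the mixer.

Run:
```python
from h import *
for n in("top","scene"):
    W=np.load(n+"0.npy"); 
    def m(cond): return W[cond&~np.isnan(W[...,0])]
    x,y,z=W[...,0],W[...,1],W[...,2]
    print(n)
    b=m((z>70)&(z<86)&(y<-20)&(y>-400)&(x>300)&(x<720))
    r=cv2.minAreaRect(b[:,:2].astype(np.float32)); print("box",r,np.median(b[:,2]),cv2.boxPoints(r).round(1).tolist())
    h=m((z>38)&(z<62)&(y<-20)&(y>-400)&(x>250)&(x<560)); r=cv2.minAreaRect(h[:,:2].astype(np.float32)); print("handle",len(h),r,cv2.boxPoints(r).round(1).tolist(),np.percentile(h[:,2],[5,50,95]))
    k=m((z>57)&(z<68)&(y>60)&(y<400)&(x>200)&(x<500)); r=cv2.minAreaRect(k[:,:2].astype(np.float32)); print("mixer",len(k),r)
    k=m((z>80)&(z<90)&(y>60)&(y<400)&(x>200)&(x<500)); print("ring",len(k),cv2.minEnclosingCircle(k[:,:2].astype(np.float32)))
    k=m((z>94)&(z<110)&(y>60)&(y<400)&(x>200)&(x<500)); print("stud",len(k),k.mean(0) if len(k) else 0,k[:,2].max() if len(k) else 0, (k.max(0)+k.min(0))/2 if len(k) else 0)
    k=m((z>-5)&(z<5)&(x>250)&(x<500)&(abs(y)<50)); print("table z",np.median(k[:,2]))
```

```text
top
box ((650.3699951171875, -221.04287719726562), (359.6473693847656, 141.06613159179688), 89.03882598876953) 77.44031349718884 [[576.7999877929688, -399.70001220703125], [717.9000244140625, -402.0], [723.9000244140625, -42.400001525878906], [582.9000244140625, -40.099998474121094]]
handle 251 ((549.3612670898438, -170.11082458496094), (97.88471984863281, 20.0654239654541), 89.60177612304688) [[539.0, -219.0], [559.0999755859375, -219.10000610351562], [559.7000122070312, -121.19999694824219], [539.7000122070312, -121.0999984741211]] [49.93741604 53.58740787 56.6320065 ]
mixer 1628 ((454.6828918457031, 214.3675537109375), (95.8406982421875, 103.12353515625), 82.94276428222656)
ring 175 ((457.37939453125, 214.02078247070312), 19.13959503173828)
stud 75 [456.81348181 213.81239126  99.00786643] 106.6501931091841 [457.04095423 213.31627194 100.44570376]
table z -0.28289220115013103
scene
box ((650.294677734375, -218.87969970703125), (364.9776306152344, 141.9267578125), 88.7264404296875) 79.86575180454909 [[575.2999877929688, -399.70001220703125], [717.2000122070312, -402.8999938964844], [725.2999877929688, -38.0], [583.4000244140625, -34.900001525878906]]
handle 115 ((550.1314086914062, -165.6594696044922), (101.18328857421875, 19.21592140197754), 89.6985092163086) [[540.2999877929688, -216.1999969482422], [559.5, -216.3000030517578], [560.0, -115.0999984741211], [540.7999877929688, -115.0]] [50.69838189 55.96997932 58.53811422]
mixer 1136 ((454.10467529296875, 217.64305114746094), (99.4344482421875, 100.06488800048828), 84.37895965576172)
ring 159 ((458.0816955566406, 216.49192810058594), 21.429256439208984)
stud 65 [457.82169801 219.3226813  100.51834112] 106.33641999407948 [458.21766298 216.90455621 100.60542407]
table z 2.069417461022283
```

Run:
```python
from h import *
for n in("top","scene"):
    W=np.load(n+"0.npy"); x,y,z=W[...,0],W[...,1],W[...,2]
    b=W[(z>74)&(z<86)&(y<-20)&(y>-345)&(x>500)&(x<760)]
    r=cv2.minAreaRect(b[:,:2].astype(np.float32)); print("box",r)
    h=W[(z>45)&(z<62)&(y<-130)&(y>-210)&(x>500)&(x<575)]; print("bar",[ (yy,np.median(h[abs(h[:,1]-yy)<8][:,0]).round(1)) for yy in (-200,-185,-170,-155,-140)], np.median(h[:,2]))
```

```text
box ((671.0972900390625, -170.33811950683594), (257.1388854980469, 177.71827697753906), 89.9849624633789)
bar [(-200, np.float64(543.7)), (-185, np.float64(544.9)), (-170, np.float64(543.4)), (-155, np.float64(544.4)), (-140, np.float64(544.5))] 53.58740787450971
box ((671.8126220703125, -168.5101318359375), (263.9486083984375, 176.5281982421875), 89.76556396484375)
bar [(-200, np.float64(546.5)), (-185, np.float64(544.5)), (-170, np.float64(544.0)), (-155, np.float64(545.0)), (-140, np.float64(545.0))] 56.342187537324804
```

>>> {"fn": "move_arm", "kwargs": {"moves": [{"turn": [0, 0, 0.12], "translation": [0, 0, 0], "hand": 0.5}, {"turn": [0, 0, 0.12], "translation": [0, 0, 0], "hand": 0.5}, {"turn": [0, 0, 0.12], "translation": [0, 0, 0], "hand": 0.5}, {"turn": [0, 0, 0.12], "translation": [0, 0, 0], "hand": 0.5}, {"turn": [0, 0, 0.12], "translation": [0, 0, 0], "hand": 0.5}, {"turn": [0, 0, 0.12], "translation": [0, 0, 0], "hand": 0.5}, {"turn": [0, 0, 0.12], "translation": [0, 0, 0], "hand": 0.5}, {"turn": [0, 0, 0.12], "translation": [0, 0, 0], "hand": 0.5}, {"turn": [0, 0, 0.12], "translation": [0, 0, 0], "hand": 0.5}, {"turn": [0, 0, 0.12], "translation": [0, 0, 0], "hand": 0.5}]}}

```text
time_s: 0.93
eef_pos: [139.3, 506.0, 214.4]
ee_rot: [0.0, 0.672, 0.74, -0.0]
force: [-0.3, 0.4, -0.7]
grip_width: 0.496
grip_force: 0.0
```

>>> {"fn": "move_arm", "kwargs": {"moves": [{"turn": [0, 0, 0.096], "translation": [0, 0, 0], "hand": 0.5}, {"translation": [-33, 20, 0], "turn": [0, 0, 0], "hand": 0.5}, {"translation": [-33, 20, 0], "turn": [0, 0, 0], "hand": 0.5}, {"translation": [-33, 20, 0], "turn": [0, 0, 0], "hand": 0.5}, {"translation": [-33, 20, 0], "turn": [0, 0, 0], "hand": 0.5}, {"translation": [-33, 20, 0], "turn": [0, 0, 0], "hand": 0.5}, {"translation": [-33, 20, 0], "turn": [0, 0, 0], "hand": 0.5}, {"translation": [-33, 20, 0], "turn": [0, 0, 0], "hand": 0.5}, {"translation": [-33, 20, 0], "turn": [0, 0, 0], "hand": 0.5}, {"translation": [-33, 20, 0], "turn": [0, 0, 0], "hand": 0.5}]}}

```text
time_s: 1.77
eef_pos: [321.6, 208.5, 214.7]
ee_rot: [-0.0, 0.705, 0.709, 0.0]
force: [1.0, -0.0, 0.9]
grip_width: 0.503
grip_force: 0.0
```

>>> {"fn": "move_arm", "kwargs": {"moves": [{"translation": [-33, 20, 0], "turn": [0, 0, 0], "hand": 0.5}, {"translation": [-33, 20, 0], "turn": [0, 0, 0], "hand": 0.5}, {"translation": [-33, 20, 0], "turn": [0, 0, 0], "hand": 0.5}, {"translation": [-33, 20, 0], "turn": [0, 0, 0], "hand": 0.5}, {"translation": [-33, 20, 0], "turn": [0, 0, 0], "hand": 0.5}, {"translation": [-33, 20, 0], "turn": [0, 0, 0], "hand": 0.5}, {"translation": [-33, 20, 0], "turn": [0, 0, 0], "hand": 0.5}, {"translation": [-33, 20, 0], "turn": [0, 0, 0], "hand": 0.5}, {"translation": [-33, 20, 0], "turn": [0, 0, 0], "hand": 0.5}, {"translation": [0, 0, 0], "turn": [0, 0, 0], "hand": 0.5}]}}

```text
time_s: 2.6
eef_pos: [504.9, -90.6, 213.6]
ee_rot: [0.0, 0.707, 0.708, -0.0]
force: [0.4, 0.1, -0.3]
grip_width: 0.502
grip_force: 0.0
```

>>> {"fn": "move_arm", "kwargs": {"moves": [{"translation": [-27, 12.3, 0], "turn": [0, 0, 0], "hand": 0.4}, {"translation": [-27, 12.3, 0], "turn": [0, 0, 0], "hand": 0.4}, {"translation": [-25, 12.4, 0], "turn": [0, 0, 0], "hand": 0.4}, {"translation": [0, 0, 25], "turn": [0, 0, 0], "hand": 0.4}, {"translation": [0, 0, 35], "turn": [0, 0, 0], "hand": 0.4}, {"translation": [0, 0, 35], "turn": [0, 0, 0], "hand": 0.4}, {"translation": [0, 0, 20], "turn": [0, 0, 0], "hand": 0.4}, {"translation": [0, 0, 0], "turn": [0, 0, 0], "hand": 0.4}]}}

```text
time_s: 3.27
eef_pos: [538.1, -163.1, 95.2]
ee_rot: [-0.004, 0.705, 0.709, -0.001]
force: [-0.6, 0.3, -0.3]
grip_width: 0.399
grip_force: 0.0
```

>>> {"fn": "move_arm", "kwargs": {"moves": [{"translation": [0, 0, 12], "turn": [0, 0, 0], "hand": 0.4}, {"translation": [0, 0, 12], "turn": [0, 0, 0], "hand": 0.4}, {"translation": [0, 0, 12], "turn": [0, 0, 0], "hand": 0.4}, {"translation": [0, 0, 10], "turn": [0, 0, 0], "hand": 0.4}, {"translation": [0, 0, 0], "turn": [0, 0, 0], "hand": 0.4}]}}

```text
time_s: 3.68
eef_pos: [540.0, -164.1, 52.9]
ee_rot: [-0.001, 0.705, 0.709, -0.0]
force: [-1.2, 0.7, 0.1]
grip_width: 0.4
grip_force: 0.0
```

>>> {"fn": "move_arm", "kwargs": {"moves": [{"translation": [0, 3, 3], "turn": [0, 0, 0], "hand": 0.0}, {"translation": [0, 0, 0], "turn": [0, 0, 0], "hand": 0.0}, {"translation": [0, 0, 0], "turn": [0, 0, 0], "hand": 0.0}, {"translation": [0, 0, 0], "turn": [0, 0, 0], "hand": 0.0}, {"translation": [0, 0, 0], "turn": [0, 0, 0], "hand": 0.0}, {"translation": [0, 0, 0], "turn": [0, 0, 0], "hand": 0.0}], "grip_force": 40}}

```text
time_s: 4.18
eef_pos: [543.6, -164.5, 51.0]
ee_rot: [0.0, 0.705, 0.709, 0.0]
force: [-1.2, -0.2, -0.2]
grip_width: -0.002
grip_force: 0.0
```

Run:
```python
from h import *
a=capture("top"); b=capture("scene"); print(sense()["grip_width"],pix(a,[544,-164,50]),pix(b,[544,-164,50]))
A=cv2.resize(a["image"][180:300,390:550],None,fx=2.5,fy=2.5,interpolation=cv2.INTER_CUBIC)
B=cv2.resize(b["image"][130:250,300:460],None,fx=2.5,fy=2.5,interpolation=cv2.INTER_CUBIC)
cv2.imwrite("pics/g1.png",np.hstack([A,B]))
```

```text
-0.0017141871421600863 [456.34958638 243.68554177] [373.61279457 193.33454272]
```

View pics/g1.png

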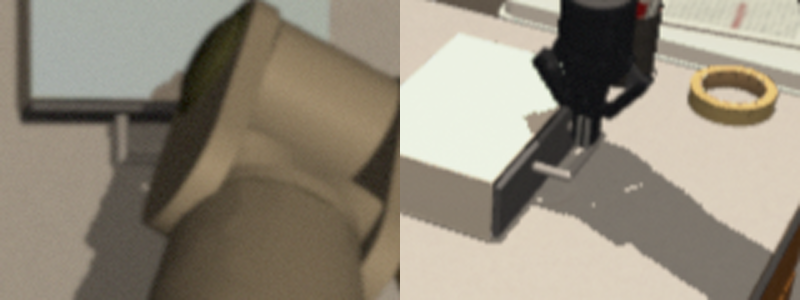

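Run:
```python
from h import *
b=capture("scene"); W=cloud(b); x,y,z=W[...,0],W[...,1],W[...,2]
m=(z>25)&(z<70)&(x>500)&(x<580)&(y>-220)&(y<-110)
B=b["image"]
print("pix x y z bgr")
for v in range(168,206):
    r=[(u,*W[v,u].round().astype(int),int(B[v,u].mean())) for u in range(350,392,3) if m[v,u]]
    if v%3==0: print(v,[tuple(int(i) for i in t) for t in r])
```

```text
pix x y z bgr
168 []
171 []
174 []
177 []
180 []
183 [(380, 544, -206, 58, 86)]
186 [(380, 542, -203, 51, 104)]
189 [(374, 547, -173, 57, 88), (377, 543, -183, 53, 91)]
192 [(371, 547, -152, 60, 109), (374, 543, -162, 56, 97)]
195 [(356, 577, -124, 57, 140), (371, 545, -148, 54, 101)]
198 [(356, 576, -121, 50, 110), (359, 568, -122, 52, 152), (362, 558, -118, 58, 174), (365, 551, -123, 57, 164), (368, 545, -129, 55, 110)]
201 [(365, 550, -121, 49, 106), (368, 544, -126, 48, 112)]
204 []
```

Run:
```python
from h import *
b=capture("scene"); W=cloud(b); B=b["image"]
for v in range(166,198,2):
    print(v,[(u,*[int(i) for i in np.nan_to_num(W[v,u]).round()],int(B[v,u].mean())) for u in range(366,382,3)])
a=cv2.resize(B[155:215,335:415],None,fx=10,fy=10,interpolation=cv2.INTER_NEAREST); cv2.imwrite("pics/g2.png",cv2.convertScaleAbs(a,alpha=1.5))
```

```text
166 [(366, 571, -161, 127, 26), (369, 557, -145, 139, 20), (372, 551, -151, 138, 21), (375, 549, -169, 129, 20), (378, 534, -148, 145, 17), (381, 532, -164, 137, 24)]
168 [(366, 568, -155, 125, 26), (369, 558, -151, 130, 21), (372, 549, -147, 135, 19), (375, 542, -150, 135, 20), (378, 532, -144, 141, 19), (381, 530, -163, 132, 30)]
170 [(366, 565, -150, 123, 20), (369, 557, -150, 125, 19), (372, 549, -150, 127, 20), (375, 541, -150, 129, 22), (378, 533, -148, 133, 19), (381, 531, -167, 124, 33)]
172 [(366, 589, -212, 76, 42), (369, 558, -154, 116, 20), (372, 549, -151, 121, 21), (375, 542, -153, 122, 20), (378, 534, -154, 124, 20), (381, 528, -158, 123, 24)]
174 [(366, 585, -204, 75, 62), (369, 558, -153, 111, 21), (372, 551, -156, 112, 17), (375, 542, -153, 116, 17), (378, 533, -151, 120, 20), (381, 525, -152, 122, 17)]
176 [(366, 586, -207, 68, 48), (369, 559, -157, 103, 28), (372, 549, -154, 107, 63), (375, 539, -147, 115, 26), (378, 533, -153, 113, 21), (381, 526, -157, 113, 64)]
178 [(366, 584, -204, 63, 47), (369, 557, -153, 100, 32), (372, 548, -151, 104, 70), (375, 540, -151,
[... 819 characters left out ...]
, (378, 541, -186, 55, 89), (381, 561, -267, 3, 115)]
190 [(366, 585, -213, 19, 48), (369, 585, -237, 5, 126), (372, 579, -244, 3, 151), (375, 544, -172, 56, 96), (378, 565, -256, 1, 107), (381, 557, -257, 3, 115)]
192 [(366, 591, -231, 0, 82), (369, 583, -233, 1, 116), (372, 547, -160, 56, 103), (375, 543, -172, 50, 93), (378, 561, -245, 2, 114), (381, 553, -248, 2, 115)]
194 [(366, 587, -220, 1, 112), (369, 550, -147, 56, 107), (372, 543, -149, 57, 100), (375, 563, -227, 5, 108), (378, 556, -233, 3, 115), (381, 549, -237, 3, 115)]
196 [(366, 580, -205, 6, 113), (369, 545, -134, 59, 102), (372, 542, -148, 52, 91), (375, 559, -218, 5, 116), (378, 552, -223, 4, 115), (381, 545, -230, 2, 115)]
```

View pics/g2.png

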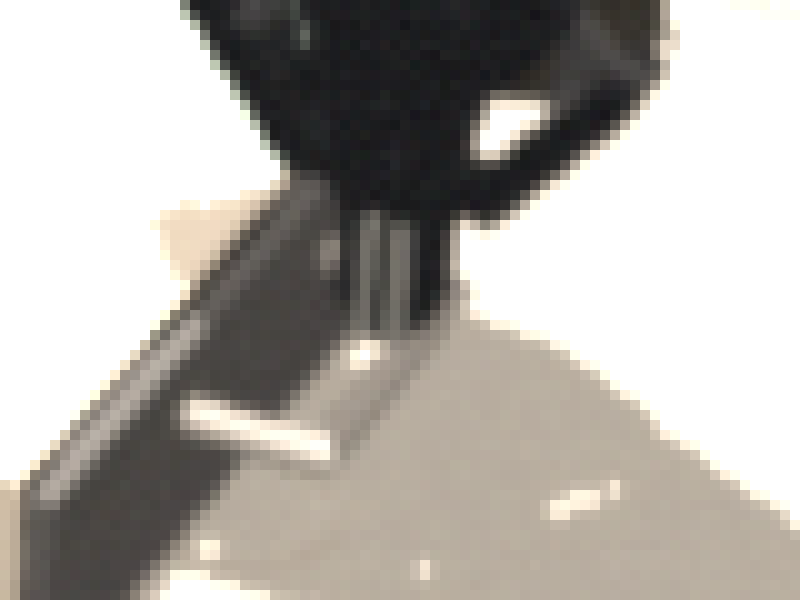

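The crop shows the shut fingertips (pixel about 373,188) at z≈70, above the bar at z≈55. So the real fingers sit about 38 mm higher than the reported TCP implies. I'll reopen and go lower carefully, watching the force.

>>> {"fn": "move_arm", "kwargs": {"moves": [{"translation": [-5, -1, 0], "turn": [0, 0, 0], "hand": 0.4}, {"translation": [0, 0, 0], "turn": [0, 0, 0], "hand": 0.4}, {"translation": [0, 0, 0], "turn": [0, 0, 0], "hand": 0.4}, {"translation": [0, 0, 0], "turn": [0, 0, 0], "hand": 0.4}, {"translation": [0, 0, 8], "turn": [0, 0, 0], "hand": 0.4}, {"translation": [0, 0, 8], "turn": [0, 0, 0], "hand": 0.4}, {"translation": [0, 0, 8], "turn": [0, 0, 0], "hand": 0.4}, {"translation": [0, 0, 0], "turn": [0, 0, 0], "hand": 0.4}]}}

```text
time_s: 5.05
eef_pos: [541.4, -168.9, 24.4]
ee_rot: [-0.002, 0.705, 0.709, -0.0]
force: [0.3, 0.2, -0.6]
grip_width: 0.396
grip_force: 0.0
```

Run:
```python
from h import *
b=capture("scene"); W=cloud(b); B=b["image"]; s=sense(); print(s["eef_pos"],s["force"])
x,y,z=W[...,0],W[...,1],W[...,2]; g=B.mean(-1)
m=(x>505)&(x<582)&(y>-185)&(y<-140)&(z>12)&(g<85)
for v in range(172,204,2):
    p=W[v][m[v]]; 
    if len(p): print(v,p[:,0].min().round(),p[:,0].max().round(),p[:,2].round().astype(int)[:14], [int(t) for t in np.where(m[v])[0][:14]])
```

```text
[ 541.86075056 -169.04199419   25.38773319] [0.57221264 0.03696015 0.04007117]
172 519.0 579.0 [101 117 114 116 116 120 111 109 115 117 119 122 119 124] [364, 365, 366, 367, 368, 369, 370, 371, 372, 373, 374, 375, 376, 377]
174 517.0 581.0 [ 98 100  99 110 109 112 113 109  98  98 121 121 123 121] [362, 363, 364, 365, 366, 367, 368, 369, 370, 371, 379, 380, 381, 382]
176 517.0 581.0 [ 96  95  95  99  98 100 101 102  91  89 114 115 117 117] [361, 362, 363, 364, 365, 366, 367, 368, 369, 370, 379, 380, 381, 382]
178 516.0 580.0 [ 87  88  94  94  93  96  96  88 106 111 112 113 110 107] [362, 363, 364, 365, 366, 367, 368, 369, 380, 381, 382, 383, 384, 385]
180 510.0 575.0 [ 85  85  88  87  90  88  83  81  99 104 101 104 100  95] [363, 364, 365, 366, 367, 368, 369, 370, 381, 382, 383, 384, 385, 386]
182 507.0 574.0 [76 78 78 80 83 79 74 98 96 99 97 96 97 96] [364, 365, 366, 367, 368, 369, 370, 381, 382, 383, 384, 385, 386, 387]
184 506.0 573.0 [71 73 76 79 76 70 67 88 91 90 92 94 89 92] [364, 365, 366, 367, 368, 369, 370, 381, 382, 383, 384, 385, 386, 387]
186 511.0 572.0 [66 69 69 70 68 63 61 84 83 84 86 84 87 85] [364, 365, 366, 367, 368, 369, 370, 380, 381, 382, 383, 384, 385, 386]
188 514.0 575.0 [57 59 66 63 65 64 62 53 78 76 78 77 76 77] [363, 364, 365, 366, 367, 368, 369, 370, 380, 381, 382, 383, 384, 385]
190 513.0 570.0 [54 59 58 60 53 50 71 72 69 70 72 67] [364, 365, 366, 367, 368, 369, 381, 382, 383, 384, 385, 386]
192 513.0 566.0 [51 51 52 47 65 64 63 63 66 62 59] [365, 366, 367, 368, 380, 381, 382, 383, 384, 385, 386]
194 513.0 561.0 [44 60 58 61 57 59 58 57] [367, 379, 380, 381, 382, 383, 384, 385]
196 517.0 525.0 [53 51 53 49 50] [379, 380, 381, 382, 383]
```

>>> {"fn": "move_arm", "kwargs": {"moves": [{"translation": [0, 0, 8], "turn": [0, 0, 0], "hand": 0.4}, {"translation": [0, 0, 7], "turn": [0, 0, 0], "hand": 0.4}, {"translation": [0, 0, 0], "turn": [0, 0, 0], "hand": 0.0}, {"translation": [0, 0, 0], "turn": [0, 0, 0], "hand": 0.0}, {"translation": [0, 0, 0], "turn": [0, 0, 0], "hand": 0.0}, {"translation": [0, 0, 0], "turn": [0, 0, 0], "hand": 0.0}, {"translation": [0, 0, 0], "turn": [0, 0, 0], "hand": 0.0}], "grip_force": 40}}

```text
time_s: 5.68
eef_pos: [542.7, -169.5, 11.7]
ee_rot: [0.0, 0.705, 0.709, 0.0]
force: [2.0, -0.6, 1.4]
grip_width: 0.098
grip_force: 38.9
```

>>> {"fn": "move_arm", "kwargs": {"moves": [{"translation": [0, -6, 0], "turn": [0, 0, 0], "hand": 0.0}, {"translation": [0, -13, 0], "turn": [0, 0, 0], "hand": 0.0}, {"translation": [0, -13, 0], "turn": [0, 0, 0], "hand": 0.0}, {"translation": [0, -13, 0], "turn": [0, 0, 0], "hand": 0.0}, {"translation": [0, -13, 0], "turn": [0, 0, 0], "hand": 0.0}, {"translation": [0, -13, 0], "turn": [0, 0, 0], "hand": 0.0}, {"translation": [0, -13, 0], "turn": [0, 0, 0], "hand": 0.0}, {"translation": [0, -13, 0], "turn": [0, 0, 0], "hand": 0.0}, {"translation": [0, -10, 0], "turn": [0, 0, 0], "hand": 0.0}, {"translation": [0, -6, 0], "turn": [0, 0, 0], "hand": 0.0}]}}

```text
time_s: 6.52
eef_pos: [428.1, -169.5, 11.6]
ee_rot: [-0.001, 0.705, 0.709, 0.0]
force: [1.4, 4.4, 2.2]
grip_width: 0.099
grip_force: 39.5
```

>>> {"fn": "move_arm", "kwargs": {"moves": [{"translation": [0, -4, 0], "turn": [0, 0, 0], "hand": 0.0}, {"translation": [0, -4, 0], "turn": [0, 0, 0], "hand": 0.0}, {"translation": [0, -2, 0], "turn": [0, 0, 0], "hand": 0.0}, {"translation": [0, 0, 0], "turn": [0, 0, 0], "hand": 0.0}]}}

```text
time_s: 6.85
eef_pos: [426.2, -169.9, 12.0]
ee_rot: [0.007, 0.706, 0.708, 0.005]
force: [51.5, 17.9, -26.7]
grip_width: 0.103
grip_force: 39.0
```

>>> {"fn": "move_arm", "kwargs": {"moves": [{"translation": [0, 4, 0], "turn": [0, 0, 0], "hand": 0.0}, {"translation": [0, 0.5, 0], "turn": [0, 0, 0], "hand": 0.0}, {"translation": [0, 0, 0], "turn": [0, 0, 0], "hand": 0.4}, {"translation": [0, 0, 0], "turn": [0, 0, 0], "hand": 0.4}, {"translation": [0, 0, 0], "turn": [0, 0, 0], "hand": 0.4}, {"translation": [0, 0, 0], "turn": [0, 0, 0], "hand": 0.4}]}}

```text
time_s: 7.35
eef_pos: [423.7, -170.2, 11.6]
ee_rot: [-0.0, 0.705, 0.709, -0.0]
force: [0.3, 1.0, 0.6]
grip_width: 0.401
grip_force: 0.0
```

>>> {"fn": "move_arm", "kwargs": {"moves": [{"translation": [0, 0, -15], "turn": [0, 0, 0], "hand": 0.4}, {"translation": [0, 0, -25], "turn": [0, 0, 0], "hand": 0.4}, {"translation": [0, 0, -35], "turn": [0, 0, 0], "hand": 0.5}, {"translation": [0, -20, -35], "turn": [0, 0, 0], "hand": 0.5}, {"translation": [10, -35, -15], "turn": [0, 0, 0], "hand": 0.5}, {"translation": [30, -25, 0], "turn": [0, 0, 0], "hand": 0.5}, {"translation": [35, -10, 0], "turn": [0, 0, 0], "hand": 0.5}, {"translation": [38, 0, 0], "turn": [0, 0, 0], "hand": 0.5}, {"translation": [38, 0, 0], "turn": [0, 0, 0], "hand": 0.5}, {"translation": [38, 0, 0], "turn": [0, 0, 0], "hand": 0.5}]}}

```text
time_s: 8.18
eef_pos: [332.2, 19.6, 136.9]
ee_rot: [0.0, 0.706, 0.709, 0.0]
force: [1.2, -0.2, -1.0]
grip_width: 0.501
grip_force: 0.0
```

Run:
```python
from h import *
print(sense()["eef_pos"])
I=[]
for n in("top","scene"):
    c=capture(n); W=cloud(c); np.savez(n+"1.npz",W=W,I=c["image"]); I.append(c["image"])
    x,y,z=W[...,0],W[...,1],W[...,2]
    print(n,"front x",[ (yy,np.nanpercentile(x[(abs(y-yy)<8)&(z>64)&(z<80)&(x<520)&(x>400)],[5,50,95]).round(1)) for yy in(-240,-210,-120,-90)])
    m=(x>478)&(x<575)&(y>-285)&(y<-55)
    for lo,hi in((45,58),(33,45)):
        k=W[m&(z>lo)&(z<hi)]; print(lo,len(k)); 
        for s in((k[:,1]>-170),(k[:,1]<=-170)):
            q=k[s].astype(np.float32)
            if len(q)>5: print("  ",len(q),q.mean(0),(q.min(0)+q.max(0))/2,cv2.minEnclosingCircle(q[:,:2]),cv2.minAreaRect(q[:,:2]))
A=cv2.resize(I[0][120:330,340:620],None,fx=2,fy=2)
B=cv2.resize(I[1][110:320,260:500],None,fx=2,fy=2)
cv2.imwrite("pics/d1.png",cv2.resize(np.hstack([A,B])[:,:],None,fx=.76,fy=.76))
```

```text
[332.24537264  19.58224982 136.9494432 ]
top front x [(-240, array([466.8, 470.4, 474.7])), (-210, array([467.8, 470.9, 474.3])), (-120, array([466.5, 470.4, 474.5])), (-90, array([467.7, 470.9, 474.3]))]
45 179Traceback (most recent call last):
  File "<stdin>", line 13, in <module>
cv2.error: OpenCV(4.12.0) /io/opencv/modules/imgproc/src/shapedescr.cpp:201: error: (-215:Assertion failed) count >= 0 && (depth == CV_32F || depth == CV_32S) in function 'minEnclosingCircle'
```

Run:
```python
from h import *
I=[]
for n in("top","scene"):
    c=capture(n); W=cloud(c); I.append(c["image"])
    x,y,z=W[...,0],W[...,1],W[...,2]
    m=(x>480)&(x<572)&(y>-283)&(y<-57)
    for lo,hi in((45,60),(33,45)):
        for s in (y>-170,y<=-170):
            q=np.ascontiguousarray(W[m&s&(z>lo)&(z<hi)],np.float32)
            if len(q)>5: print(n,lo,len(q),q.mean(0),(q.min(0)+q.max(0))/2,cv2.minEnclosingCircle(q[:,:2].copy()))
A=cv2.resize(I[0][120:330,340:620],None,fx=1.5,fy=1.5)
B=cv2.resize(I[1][110:320,260:500],None,fx=1.5,fy=1.5)
cv2.imwrite("pics/d1.png",np.hstack([A,B]))
```

```text
top 45 175 [ 520.23206  -111.89142    49.537197] [ 520.6434  -111.20572   49.93714] ((520.2545776367188, -111.5146484375), 20.160173416137695)
top 33 122 [ 519.4091   -109.157936   41.87636 ] [ 519.25464  -108.576965   39.41443 ] ((519.9420776367188, -107.52189636230469), 18.109542846679688)
top 33 379 [ 519.2118   -227.28735    38.334084] [ 519.52344 -228.24573   38.98488] ((519.4718017578125, -228.66738891601562), 32.14545822143555)
scene 45 127 [ 522.04156  -108.61696    50.481888] [ 521.59265  -109.544235   51.327614] ((523.0292358398438, -110.31856536865234), 22.673280715942383)
scene 45 15 [ 525.805    -280.72943    48.541256] [ 530.85876  -277.54037    48.716003] ((530.8587646484375, -281.67413330078125), 39.56582260131836)
scene 33 80 [517.95184 -98.98796  39.57773] [512.97504  -90.493286  38.98267 ] ((505.83551025390625, -90.4932861328125), 38.61317443847656)
scene 33 223 [ 521.3656  -226.37975   39.43573] [ 532.1061   -239.34972    38.988758] ((533.70166015625, -241.52487182617188), 54.65149688720703)
```

View pics/d1.png

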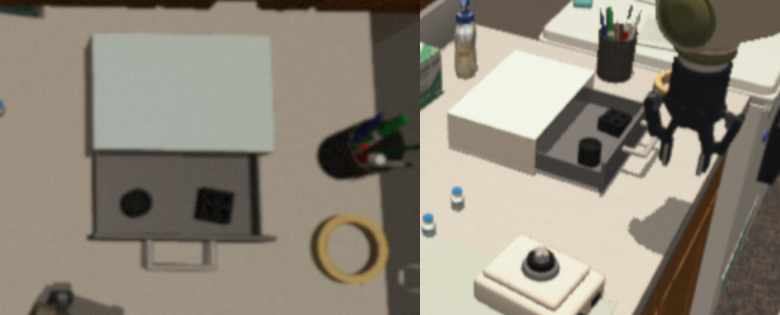

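The top crop shows the round cup at (135,203) and the square block at (214,206), and the drawer is open to its stop. I'll turn the tool and go to the cup at (520.5, -111).

>>> {"fn": "move_arm", "kwargs": {"moves": [{"turn": [0, 0, -0.12], "translation": [0, 0, 0], "hand": 0.75}, {"turn": [0, 0, -0.12], "translation": [0, 0, 0], "hand": 0.75}, {"turn": [0, 0, -0.12], "translation": [0, 0, 0], "hand": 0.75}, {"turn": [0, 0, -0.12], "translation": [0, 0, 0], "hand": 0.75}, {"turn": [0, 0, -0.12], "translation": [0, 0, 0], "hand": 0.75}, {"turn": [0, 0, -0.12], "translation": [0, 0, 0], "hand": 0.75}, {"turn": [0, 0, -0.12], "translation": [0, 0, 0], "hand": 0.75}, {"turn": [0, 0, -0.12], "translation": [0, 0, 0], "hand": 0.75}, {"turn": [0, 0, -0.12], "translation": [0, 0, 0], "hand": 0.75}, {"turn": [0, 0, -0.12], "translation": [0, 0, 0], "hand": 0.75}]}}

```text
time_s: 9.17
eef_pos: [333.0, 17.0, 136.6]
ee_rot: [-0.0, 0.18, 0.984, -0.0]
force: [0.2, -0.4, 0.3]
grip_width: 0.752
grip_force: 0.0
```

>>> {"fn": "move_arm", "kwargs": {"moves": [{"turn": [0, 0, -0.12], "translation": [0, 0, 0], "hand": 0.75}, {"turn": [0, 0, -0.12], "translation": [0, 0, 0], "hand": 0.75}, {"turn": [0, 0, -0.12], "translation": [0, 0, 0], "hand": 0.75}, {"translation": [-20, -13, 0], "turn": [0, 0, 0], "hand": 0.75}, {"translation": [-32, -22, 0], "turn": [0, 0, 0], "hand": 0.75}, {"translation": [-34, -24, 0], "turn": [0, 0, 0], "hand": 0.75}, {"translation": [-34, -24, 0], "turn": [0, 0, 0], "hand": 0.75}, {"translation": [-34, -24, 0], "turn": [0, 0, 0], "hand": 0.75}, {"translation": [-30, -21, 0], "turn": [0, 0, 0], "hand": 0.75}, {"translation": [0, 0, 0], "turn": [0, 0, 0], "hand": 0.75}]}}

```text
time_s: 10.0
eef_pos: [519.5, -116.1, 135.6]
ee_rot: [0.001, 0.005, 1.0, -0.001]
force: [0.8, -0.3, -0.5]
grip_width: 0.752
grip_force: 0.0
```

>>> {"fn": "move_arm", "kwargs": {"moves": [{"translation": [0, 0, 20], "turn": [0, 0, 0], "hand": 0.75}, {"translation": [0, 0, 30], "turn": [0, 0, 0], "hand": 0.75}, {"translation": [0, 0, 20], "turn": [0, 0, 0], "hand": 0.75}, {"translation": [0, 0, 0], "turn": [0, 0, 0], "hand": 0.75}]}}

```text
time_s: 10.33
eef_pos: [513.6, -111.2, 62.9]
ee_rot: [-0.003, 0.003, 1.0, 0.001]
force: [-0.5, 1.1, -1.1]
grip_width: 0.749
grip_force: 0.0
```

Run:
```python
from h import *
b=capture("scene"); W=cloud(b); B=b["image"]; s=sense(); print(s["eef_pos"],s["ee_rot"],s["grip_width"])
c=b; print(pix(c,[520,-111,51]))
x,y,z=W[...,0],W[...,1],W[...,2]; g=B.mean(-1)
m=(x>490)&(x<550)&(y>-175)&(y<-45)&(z>55)&(z<125)
print("z per y:")
for yy in range(-170,-45,6):
    k=m&(abs(y-yy)<3)
    if k.sum()>2: print(yy,k.sum(),np.percentile(z[k],[2,10,50]).round(),np.median(x[k]).round())
cv2.imwrite("pics/h1.png",cv2.convertScaleAbs(cv2.resize(B[110:230,300:460],None,fx=4,fy=4),alpha=1.4))
```

```text
[ 514.91674956 -111.50679891   65.33778026] [-1.82198097e-03  3.30208237e-03  9.99992626e-01  7.23982771e-04] 0.7486140142924651
[374.1924726  205.69309187]
z per y:
-146 42 [ 90.  93. 103.] 513.0
-140 47 [ 89.  92. 105.] 513.0
-74 35 [ 89.  90. 101.] 508.0
-68 41 [ 91.  96. 110.] 516.0
-62 25 [ 97. 100. 108.] 518.0
```

View pics/h1.png

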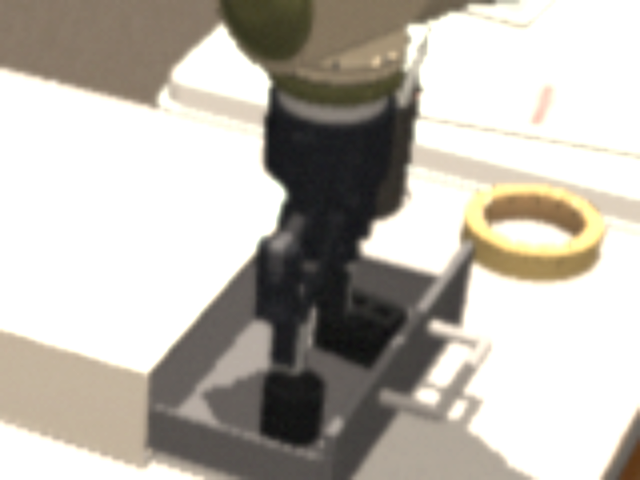

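The crop shows the open fingers straddling above the cup (cup at about (292,405) in the crop) with their tips at z≈89. I'll shift 5 mm in x and descend.

>>> {"fn": "move_arm", "kwargs": {"moves": [{"translation": [-5, 0, 0], "turn": [0, 0, 0], "hand": 0.75}, {"translation": [0, 0, 12], "turn": [0, 0, 0], "hand": 0.75}, {"translation": [0, 0, 14], "turn": [0, 0, 0], "hand": 0.75}, {"translation": [0, 0, 14], "turn": [0, 0, 0], "hand": 0.75}, {"translation": [0, 0, 12], "turn": [0, 0, 0], "hand": 0.75}, {"translation": [0, 0, 8], "turn": [0, 0, 0], "hand": 0.75}, {"translation": [0, 0, 5], "turn": [0, 0, 0], "hand": 0.75}, {"translation": [0, 0, 0], "turn": [0, 0, 0], "hand": 0.75}, {"translation": [0, 0, 0], "turn": [0, 0, 0], "hand": 0.75}]}}

```text
time_s: 11.13
eef_pos: [521.8, -110.9, 2.5]
ee_rot: [0.001, 0.002, 1.0, -0.0]
force: [-0.1, -0.7, 0.2]
grip_width: 0.745
grip_force: 0.0
```

>>> {"fn": "move_arm", "kwargs": {"moves": [{"translation": [0, 0, 2], "turn": [0, 0, 0], "hand": 0.3}, {"translation": [0, 0, 0], "turn": [0, 0, 0], "hand": 0.3}, {"translation": [0, 0, 0], "turn": [0, 0, 0], "hand": 0.3}, {"translation": [0, 0, 0], "turn": [0, 0, 0], "hand": 0.3}, {"translation": [0, 0, 0], "turn": [0, 0, 0], "hand": 0.3}, {"translation": [0, 0, 0], "turn": [0, 0, 0], "hand": 0.3}, {"translation": [0, 0, 0], "turn": [0, 0, 0], "hand": 0.3}], "grip_force": 70}}

```text
time_s: 11.72
eef_pos: [521.8, -110.7, 0.5]
ee_rot: [0.001, 0.002, 1.0, -0.0]
force: [-0.4, 1.3, 5.1]
grip_width: 0.45
grip_force: 70.5
```

>>> {"fn": "move_arm", "kwargs": {"moves": [{"translation": [0, 0, -6], "turn": [0, 0, 0], "hand": 0.3}, {"translation": [0, 0, -14], "turn": [0, 0, 0], "hand": 0.3}, {"translation": [0, 0, -24], "turn": [0, 0, 0], "hand": 0.3}, {"translation": [0, 0, -30], "turn": [0, 0, 0], "hand": 0.3}, {"translation": [0, 0, -30], "turn": [0, 0, 0], "hand": 0.3}, {"translation": [0, 0, -24], "turn": [0, 0, 0], "hand": 0.3}, {"translation": [0, 0, -8], "turn": [0, 0, 0], "hand": 0.3}, {"translation": [0, 12, 0], "turn": [0, 0, 0], "hand": 0.3}, {"translation": [3, 20, 0], "turn": [0, 0, 0], "hand": 0.3}, {"translation": [5, 26, 0], "turn": [0, 0, 0], "hand": 0.3}]}}

```text
time_s: 12.55
eef_pos: [512.7, -51.8, 133.9]
ee_rot: [-0.001, 0.003, 1.0, 0.0]
force: [0.4, 0.7, 0.1]
grip_width: 0.456
grip_force: 70.2
```

>>> {"fn": "move_arm", "kwargs": {"moves": [{"translation": [6, 30, 0], "turn": [0, 0, 0], "hand": 0.3}, {"translation": [6, 30, 0], "turn": [0, 0, 0], "hand": 0.3}, {"translation": [6, 30, 0], "turn": [0, 0, 0], "hand": 0.3}, {"translation": [6, 30, 0], "turn": [0, 0, 0], "hand": 0.3}, {"translation": [6, 30, 0], "turn": [0, 0, 0], "hand": 0.3}, {"translation": [6, 30, 0], "turn": [0, 0, 0], "hand": 0.3}, {"translation": [6, 30, 0], "turn": [0, 0, 0], "hand": 0.3}, {"translation": [6, 28, 0], "turn": [0, 0, 0], "hand": 0.3}, {"translation": [4, 20, 0], "turn": [0, 0, 0], "hand": 0.3}, {"translation": [0, 0, 0], "turn": [0, 0, 0], "hand": 0.3}]}}

```text
time_s: 13.38
eef_pos: [460.4, 209.0, 133.8]
ee_rot: [-0.002, 0.0, 1.0, 0.0]
force: [0.7, 0.3, -0.3]
grip_width: 0.454
grip_force: 70.3
```

Run:
```python
from h import *
capture("scene"); capture("scene")
b=capture("scene"); W=cloud(b); B=b["image"]; s=sense(); print(s["eef_pos"],s["ee_rot"],s["grip_width"],s["force"])
x,y,z=W[...,0],W[...,1],W[...,2]
p=s["eef_pos"]
m=(abs(x-p[0])<45)&(abs(y-p[1])<30)&(z>p[2])&(z<p[2]+75)
for zz in range(int(p[2]),int(p[2])+75,5):
    k=m&(abs(z-zz)<2.5)
    if k.sum()>4: q=W[k]; print(zz,k.sum(),q[:,0].min().round(1),q[:,0].max().round(1),q[:,1].min().round(1),q[:,1].max().round(1))
u,v=pix(b,[p[0],p[1],p[2]+20]).astype(int); print(u,v)
cv2.imwrite("pics/m1.png",cv2.convertScaleAbs(cv2.resize(B[v-60:v+90,u-75:u+75],None,fx=4,fy=4,interpolation=cv2.INTER_CUBIC),alpha=1.6))
```

```text
[462.04608904 205.527701   134.50740983] [-1.06711498e-03  2.16405086e-03  9.99997039e-01 -3.17690461e-04] 0.45062338372572946 [-0.03855919 -0.8015434  -0.31559472]
149 9 442.9 452.4 203.6 224.5
154 25 441.9 473.2 204.5 234.1
159 25 442.6 475.1 205.2 233.6
164 26 442.2 474.7 205.7 234.5
169 28 442.6 457.3 203.9 234.5
174 32 443.0 461.4 180.2 234.7
179 53 442.5 474.1 181.8 234.9
184 67 442.4 474.6 182.0 235.1
189 50 442.9 475.5 180.5 233.5
194 15 451.4 472.2 179.9 234.2
199 17 450.3 463.3 179.9 235.4
204 20 450.0 461.6 175.6 235.5
342 251
```

View pics/m1.png

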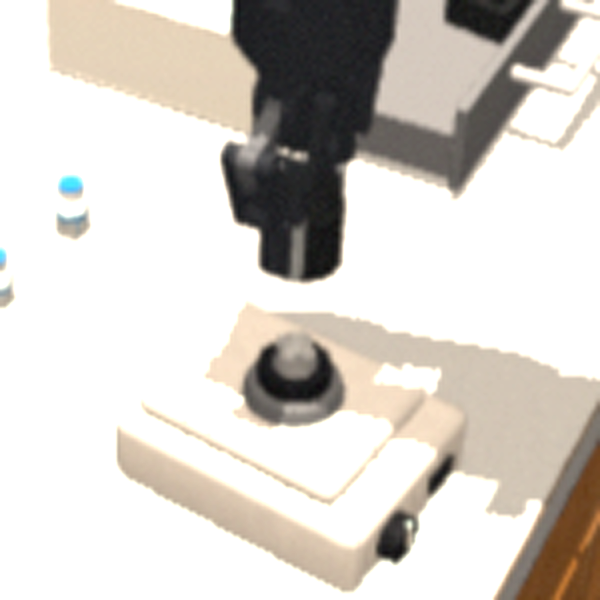

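Run:
```python
from h import *
b=capture("scene"); p=sense()["eef_pos"]; print(p)
u0,v0=342-75,251-60
print("cup bottom pred",(pix(b,[p[0],p[1],p[2]+12.5])-[u0,v0])*4)
for q in ([457.7,215.2],[457.2,214],[458.2,216.7]): print(q,"ring pred",(pix(b,[*q,85])-[u0,v0])*4,"tip",(pix(b,[*q,103])-[u0,v0])*4)
g=b["image"][v0:v0+150,u0:u0+75*2].mean(-1)
for v in (52,56,60,64): print("cup row",v,g[v,56:96].astype(int))
for v in (84,86,88,90,92,94,96): print("ring row",v,g[v,56:92].astype(int))
```

```text
[462.39439927 205.12268005 134.78628566]
cup bottom pred [302.44613289 254.2809315 ]
[457.7, 215.2] ring pred [296.65476326 361.83272036] tip [298.21036702 335.70695603]
[457.2, 214] ring pred [298.56717336 360.72978014] tip [300.14210443 334.60877556]
[458.2, 216.7] ring pred [294.48260516 363.2949437 ] tip [296.01640166 337.16301623]
cup row 52 [210 178  67  20  21  25  29  30  27  26  24  21  18  21  20  21  21  23
  24  24  25  20  18  18  17  18  19  20  23  54 131 208 216 215 215 215
 213 215 213 214]
cup row 56 [215 213 208 189 169 157 126  79  51  27  22  21  20  23  26  34  35  52
  56  57  34  18  19  15  16  13  14  14  23  81 169 211 215 214 214 214
 215 215 214 214]
cup row 60 [213 214 215 215 215 214 213 202 138  50  22  24  25  20  21  21  39  74
  80  70  30  13  18  12  14  17  12  14  29 104 205 215 214 215 214 215
 214 215 214 215]
cup row 64 [214 214 215 213 214 215 215 202 122  43  20  21  24  21  21  23  43  78
  80  67  25  12  13  15  13  13  10  17  45 120 207 214 215 215 215 214
 214 214 215 215]
ring row 84 [192 145 139 139 140 141 141 141 139 140 139 138 1
[... 350 characters left out ...]
105 103  88  37  24  52 101 135 139 139 139 136 132 129 123 123]
ring row 90 [142 140 140 140 139 139 131 106  56  22  20  25  52  69  78  87  89  87
  82  82  81  78  69  42  21  22  56 111 135 140 140 140 139 138 138 137]
ring row 92 [140 141 140 141 137 120  86  66  32  17  17  20  37  58  74  81  84  85
  85  82  79  71  52  27  16  18  29  60  98 133 139 139 138 138 138 138]
ring row 94 [141 140 140 138 129  80  69  65  37  16  13  12  15  21  33  51  59  64
  62  59  53  37  19  18  15  17  27  57  75 104 136 138 138 137 138 138]
ring row 96 [158 150 147 136 110  63  61  66  57  33  17  12  15  15  14  17  22  20
  20  20  18  15  14  15  14  21  41  68  68  76 119 138 139 139 139 139]
```

>>> {"fn": "move_arm", "kwargs": {"moves": [{"translation": [4.7, 10, 0], "turn": [0, 0, 0], "hand": 0.3}, {"translation": [0, 0, 10], "turn": [0, 0, 0], "hand": 0.3}, {"translation": [0, 0, 12], "turn": [0, 0, 0], "hand": 0.3}, {"translation": [0, 0, 10], "turn": [0, 0, 0], "hand": 0.3}, {"translation": [0, 0, 6], "turn": [0, 0, 0], "hand": 0.3}, {"translation": [0, 0, 0], "turn": [0, 0, 0], "hand": 0.3}, {"translation": [0, 0, 0], "turn": [0, 0, 0], "hand": 0.3}, {"translation": [0, 0, 0], "turn": [0, 0, 0], "hand": 0.3}]}}

```text
time_s: 14.25
eef_pos: [458.4, 215.7, 98.1]
ee_rot: [0.0, 0.002, 1.0, 0.0]
force: [-0.9, 0.2, -0.4]
grip_width: 0.453
grip_force: 70.3
```

Run:
```python
from h import *
b=capture("scene"); p=sense()["eef_pos"]; print(p)
B=b["image"]; u,v=pix(b,[457.7,215.2,100]).astype(int); print(u,v)
cv2.imwrite("pics/m2.png",cv2.convertScaleAbs(cv2.resize(B[v-40:v+40,u-40:u+40],None,fx=7,fy=7,interpolation=cv2.INTER_CUBIC),alpha=1.8))
```

```text
[458.44964365 215.70401278  98.15823114]
341 276
```

View pics/m2.png

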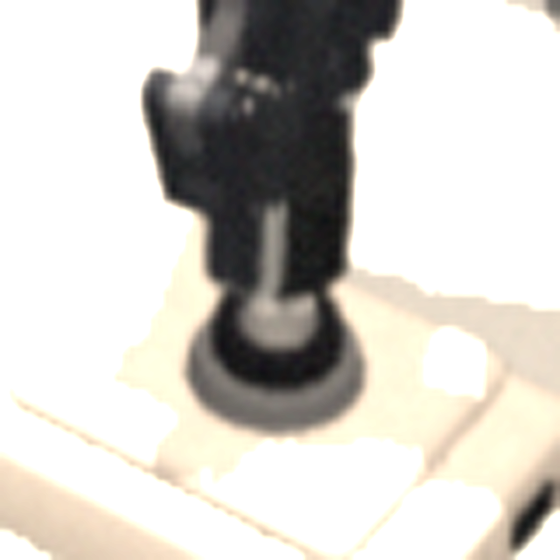

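The crop shows the cup (columns 208–348) centred over the stud (240–320) and ring. I'll press down in small steps.

>>> {"fn": "move_arm", "kwargs": {"moves": [{"translation": [0, 0, 3], "turn": [0, 0, 0], "hand": 0.3}, {"translation": [0, 0, 3], "turn": [0, 0, 0], "hand": 0.3}, {"translation": [0, 0, 2], "turn": [0, 0, 0], "hand": 0.3}, {"translation": [0, 0, 0], "turn": [0, 0, 0], "hand": 0.3}, {"translation": [0, 0, 0], "turn": [0, 0, 0], "hand": 0.3}], "grip_force": 90}}

```text
time_s: 14.72
eef_pos: [458.1, 215.7, 89.6]
ee_rot: [-0.0, 0.002, 1.0, -0.0]
force: [-0.2, -0.0, -0.2]
grip_width: 0.447
grip_force: 90.2
```

>>> {"fn": "move_arm", "kwargs": {"moves": [{"translation": [0, 0, 2], "turn": [0, 0, 0], "hand": 0.3}, {"translation": [0, 0, 2], "turn": [0, 0, 0], "hand": 0.3}, {"translation": [0, 0, 1], "turn": [0, 0, 0], "hand": 0.3}, {"translation": [0, 0, 0], "turn": [0, 0, 0], "hand": 0.3}, {"translation": [0, 0, 0], "turn": [0, 0, 0], "hand": 0.3}]}}

```text
time_s: 15.13
eef_pos: [458.1, 215.7, 84.7]
ee_rot: [-0.0, 0.002, 1.0, -0.0]
force: [0.5, 0.0, -1.1]
grip_width: 0.447
grip_force: 90.2
```

>>> {"fn": "move_arm", "kwargs": {"moves": [{"translation": [0, 0, 1], "turn": [0, 0, 0], "hand": 0.3}, {"translation": [0, 0, 1], "turn": [0, 0, 0], "hand": 0.3}, {"translation": [0, 0, 0], "turn": [0, 0, 0], "hand": 0.3}]}}

```text
time_s: 15.38
eef_pos: [458.4, 215.5, 82.9]
ee_rot: [0.0, 0.002, 1.0, -0.0]
force: [1.0, -2.4, 3.6]
grip_width: 0.444
grip_force: 90.7
```

>>> {"fn": "move_arm", "kwargs": {"moves": [{"translation": [0, 0, 1], "turn": [0, 0, 0], "hand": 0.3}, {"translation": [0, 0, 1], "turn": [0, 0, 0], "hand": 0.3}, {"translation": [0, 0, 0], "turn": [0, 0, 0], "hand": 0.3}]}}

```text
time_s: 15.63
eef_pos: [458.4, 215.5, 80.8]
ee_rot: [0.0, 0.002, 1.0, -0.0]
force: [0.5, -2.4, 2.6]
grip_width: 0.45
grip_force: 90.7
```

>>> {"fn": "move_arm", "kwargs": {"moves": [{"translation": [0, 0, 1], "turn": [0, 0, 0], "hand": 0.3}, {"translation": [0, 0, 1], "turn": [0, 0, 0], "hand": 0.3}, {"translation": [0, 0, 0], "turn": [0, 0, 0], "hand": 0.3}]}}

```text
time_s: 15.88
eef_pos: [458.0, 215.6, 78.3]
ee_rot: [-0.0, 0.002, 1.0, -0.0]
force: [1.7, -2.7, -1.5]
grip_width: 0.452
grip_force: 90.4
```

>>> {"fn": "move_arm", "kwargs": {"moves": [{"translation": [0, 0, 2], "turn": [0, 0, 0], "hand": 0.3}, {"translation": [0, 0, 2], "turn": [0, 0, 0], "hand": 0.3}, {"translation": [0, 0, 1], "turn": [0, 0, 0], "hand": 0.3}, {"translation": [0, 0, 0], "turn": [0, 0, 0], "hand": 0.3}]}}

```text
time_s: 16.22
eef_pos: [457.6, 215.7, 72.9]
ee_rot: [-0.001, 0.002, 1.0, -0.0]
force: [1.4, -1.9, -3.9]
grip_width: 0.447
grip_force: 90.6
```

>>> {"fn": "move_arm", "kwargs": {"moves": [{"translation": [0, 0, 1], "turn": [0, 0, 0], "hand": 0.3}, {"translation": [0, 0, 1], "turn": [0, 0, 0], "hand": 0.3}, {"translation": [0, 0, 0], "turn": [0, 0, 0], "hand": 0.3}, {"translation": [0, 0, 0], "turn": [0, 0, 0], "hand": 0.3}]}}

```text
time_s: 16.55
eef_pos: [458.0, 215.9, 72.0]
ee_rot: [-0.0, 0.002, 1.0, 0.0]
force: [-1.2, -0.2, 2.2]
grip_width: 0.45
grip_force: 91.0
```

>>> {"fn": "move_arm", "kwargs": {"moves": [{"translation": [0, 0, 1], "turn": [0, 0, 0], "hand": 0.3}, {"translation": [0, 0, 1], "turn": [0, 0, 0], "hand": 0.3}, {"translation": [0, 0, 0], "turn": [0, 0, 0], "hand": 0.3}, {"translation": [0, 0, 0], "turn": [0, 0, 0], "hand": 0.3}]}}

```text
time_s: 16.88
eef_pos: [458.2, 215.9, 70.0]
ee_rot: [0.0, 0.002, 1.0, 0.0]
force: [-2.5, -0.7, 6.0]
grip_width: 0.449
grip_force: 91.3
```

>>> {"fn": "move_arm", "kwargs": {"moves": [{"translation": [0, 0, 1], "turn": [0, 0, 0], "hand": 0.3}, {"translation": [0, 0, 1.3], "turn": [0, 0, 0], "hand": 0.3}, {"translation": [0, 0, 0], "turn": [0, 0, 0], "hand": 0.3}, {"translation": [0, 0, 0], "turn": [0, 0, 0], "hand": 0.3}, {"translation": [0, 0, 0], "turn": [0, 0, 0], "hand": 0.3}, {"translation": [0, 0, 0], "turn": [0, 0, 0], "hand": 0.3}]}}

```text
time_s: 17.38
eef_pos: [458.3, 215.9, 68.1]
ee_rot: [0.0, 0.002, 1.0, 0.0]
force: [-3.6, 0.1, 9.8]
grip_width: 0.448
grip_force: 91.7
```

Run:
```python
from h import *
b=capture("scene"); s=sense(); print(s["eef_pos"],s["force"],s["grip_width"]); B=b["image"]
a=capture("top"); W=cloud(a); x,y,z=W[...,0],W[...,1],W[...,2]
print("front",[ (yy,np.nanmedian(x[(abs(y-yy)<8)&(z>64)&(z<80)&(x<520)&(x>400)]).round(1)) for yy in(-240,-210,-120,-90)])
A=cv2.resize(B[190:340,250:450],None,fx=2.0,fy=2.0); C=cv2.convertScaleAbs(cv2.resize(B[236:316,301:381],None,fx=3.75,fy=3.75,interpolation=cv2.INTER_CUBIC),alpha=1.8)
cv2.imwrite("pics/f1.png",np.hstack([A,C]))
```

```text
[458.25518577 215.94425088  68.14268744] [-4.14562601 -0.55436747  9.97624272] 0.4461640103458521
front [(-240, np.float64(471.5)), (-210, np.float64(470.1)), (-120, np.float64(470.5)), (-90, np.float64(470.9))]
```

View pics/f1.png

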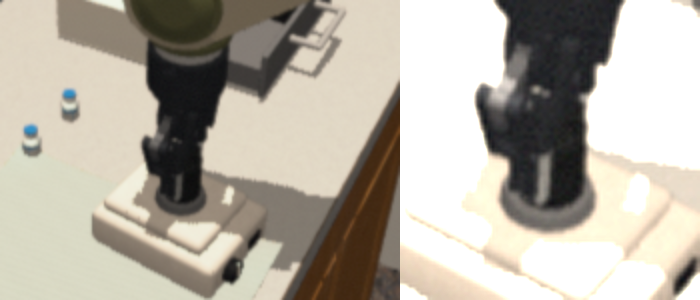

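The crop shows the cup seated over the stud at the ring with the drawer still open. The 10 N upward force fits the ring being about 4 mm down.

```bash
python3 -c "
from rig import finish_job; print(finish_job())"
```

```text
the job is handed in; nothing more can be done
None
```

The drawer is open at its stop, and the cup head is on the mixer stud, still gripped and pressing the touch ring down about 4 mm with roughly 10 N; I handed the job in at about 17 s. The click was inferred from the force profile, not observed directly.

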